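# Right the fallen panel rest and lean the tall panel on it

### The arm

A 6-joint arm with a two-finger parallel gripper is mounted at the origin on the work surface. World frame = base frame: x ahead of the robot, y to its left, z up, the work surface at z = 0. Lengths are in m, angles in rad, forces in N, time in s.
With the tool pointing down it reaches from about 0.4 to 0.825 m from the base axis. Payload 7 kg.
Tool frame: the origin (TCP) lies at the very end of the fingers, on their centre line; the grasp point (between the pads) lies 19 mm behind it; z points along the fingers, y is the line along which they close (so a half turn about z gives the same grasp; the last joint's range is limited). The gripper opens to 88 mm and grips with 3 to 60 N. Pads are 19 mm wide; open, the fingers measure 130 mm over their backs; the gripper's body (78 mm by 193 mm) begins 47 mm behind the grasp point.
Start: joints at [-0.929, 0.359, 0.012, 0, -1.224, -0.288], TCP at [0.234, -0.633, 0.227] pointing down, gripper open.
Joint ranges: [-3.07, 3.07], [-1.43, 2.12], [-1.02, 1.25], [-3.03, 1.67], [-3.05, -0], [-3.03, 3.03]. Speed limits (rad/s): [2.39, 2.39, 3.01, 3.14, 3.14, 3.14].

### API

Orientations are given as [roll, pitch, yaw] about the fixed x, y, z axes, in that order (R = Rz(yaw) Ry(pitch) Rx(roll)).
In Python, from station import * gives the robot as it stands.
- The arm moves only by the tool servo_tool, never from a script. Its argument "moves" is a list of rows, each an object of numbers: "jaw": the opening, from 0 (shut) to 1 (fully open); "dx", "dy", "dz": the shift along the world's x, y, z in m; "roll": the turn about the world's z in degrees. A call has exactly 10 rows; each row shifts and turns the commanded pose from where the row before left it; what a row does not reach is not made up. A row lasts 1/8 s, in which the tool goes at most 62.5 mm and 10.7 degrees, less where a joint would pass 70% of its speed; a pose out of reach is approached as far as the arm can. A call with a gripper value outside its range is refused whole. The fingers move at their own pace and stop on an object; "newtons" is the grip in N (left out, the last holds). Time passes only in rows, so rows that do not move let the fingers close, or fill a call up. It gives the time, the measured TCP pose, the force, the opening and the grip force at its end, in the units of the state.
- get_state(): the state, without advancing time (a new reading comes with each control period).
- grab_frame(name): name is "scene" or "top" or "wrist"; returns (picture, depth): 400x640x3 uint8, red, green, blue; 400x640 float32, m along the optical axis (not along the pixel's ray), 0 where there is no reading.
- calibration(name): a dict with "intrinsics" (3x3 intrinsics, pixels), "R" (3x3) and "t" (3): a world point X has camera coordinates R X + t. Camera axes: x right, y down, z forward; pixel columns grow to the right and rows downward; lengths in m; the calibration is good to about 2 mm. A picture is of the moment at which its call begins: read the wrist's pose just before it. calibration takes no time and is no camera call; for the wrist camera it gives the pose at the moment of the call.
- job_done(): hands the job in; it is judged then, once.
The state is a dict: "t": time; "q": joint angles; "qd": joint speeds; "joint_efforts": joint torques, N m; "eef_pos": TCP position; "ee_rot": TCP orientation; "force": force on the tool from outside, world axes, zero at the start; "moment": the same for the moment, N m; "width": finger opening in m; "gripper_force": force on a finger pad.
Only numpy, scipy, OpenCV 4.12 (cv2) and the standard library are available. Lean on these libraries where they do the work, as an engineer would, in place of code of your own. Each camera call takes 0.05 s, during which the arm holds its last target. There are 200 camera calls.

### The job

The panel rest, a grey L-shaped stand, has fallen on its back on the assembly bench. Stand it up again on its foot, then take the tall panel from the slotted rack and lean it back against the rest's upright, right way up and roughly centred, with its lower edge on the foot close behind the low ridge. Leave the short panels and everything else on the bench where they are.

Things in the scene. Friction and masses are not known exactly. Their poses are not given: they have to be found in the camera images.
- rest: grey L-shaped stand, 0.65 kg, loose. As it stands: foot 100 long (x 0 to 100), 100 wide (y), 12 thick; upright at x 0 to 8, 100 wide, top at z 115; ridge across the foot at x 62 to 70, 10 high. Origin: middle of the heel edge (rear of underside), on the bench even when fallen. It starts on its back: own x (foot) up, own z (upright) level, roughly towards the robot
- rest_seat (a point): point on the foot's top, 53 from the rest's back face and 9 behind the ridge, midway across: where the middle of the leaning panel's lower edge belongs; axes as the rest
- rest_foot_end (a point): middle of the foot's free end, on its inner (top) side, 100 from the heel; axes as the rest
- rack: fixed wooden rack 160 (x) by 110 (y) and 46 high with three slots across it at x = -45, 0 and 45, each 13 wide, slot floor 10 above the bench; origin under its centre. Its x is the normal of the panels in it
- tall_panel: the tall aluminium panel standing in one of the rack's slots: 10 thick (x), 64 wide (y), 170 tall (z), 0.25 kg, a dark rectangular window on both faces; origin at the centre of its lower edge face, z up
- tall_panel_top (a point): middle of the tall panel's top edge, 170 above its origin; axes as the panel
- short_panel_a: short panel in the rack: the same 10 thick and 64 wide as the tall panel but only 105 tall, one round dark window; origin at the centre of its lower edge. To be left in its slot
- short_panel_b: short panel in the rack: the same 10 thick and 64 wide as the tall panel but only 105 tall, one round dark window; origin at the centre of its lower edge. To be left in its slot
- screwdriver: black-handled screwdriver about 190 long lying between rest and rack, pointing roughly along world x; origin under its middle. To be left alone
- wrench: steel open wrench about 170 long lying across the bench beyond the work area on the left; origin under its middle. To be left alone
- jar: clear closed jar with steel cap, diameter 60, height 70, standing beyond the middle of the bench; origin under its centre. To be left alone
- can: white can, diameter 54, height 130, standing beyond the work area on the right; origin under its centre. To be left alone
- mug: white mug, diameter 80, height 90, standing far left; origin under its centre. To be left alone
- bearing: steel bearing ring, outer diameter 64, height 18, lying far right; origin under its centre. To be left alone
Not all that is in view belongs to the job. What is shaped like the tall_panel but orange is not meant.

How it is judged:
On the way:
1. the rest stands upright on its foot (angle between rest's own z axis and vertical below 0.06 rad and height (world z) of rest below 0.006 m and angular speed of rest below 0.2 rad/s), for 0.2 s.
At the end, for the whole second after the job is handed in: Rest upright on its foot (within 0.06 rad); tall panel on it, still, tilted back 0.2 to 0.5 rad, top at the upright, lower edge on the foot with its middle 36 to 62 mm from the rest's back face, within 25 mm of its centre line, square within 0.2 rad (angle between rest's own z axis and vertical below 0.06 rad and height (world z) of rest below 0.006 m and x of tall_panel in the frame of rest between 0.036 and 0.062 m and y of tall_panel in the frame of rest between -0.025 and 0.025 m and z of tall_panel in the frame of rest below 0.019 m and angle between tall_panel's own z axis and vertical between 0.2 and 0.5 rad and x of tall_panel_top in the frame of rest below 0.012 m and angle between the y axis of tall_panel and the y axis of rest, either way round below 0.2 rad and contact force between tall_panel and rest above 0.3 N and linear speed of each of tall_panel, rest below 0.01 m/s); the robot touches nothing.
It fails at once if a short panel is pulled from its slot or pushed over (moved more than 20 mm) (distance of any of short_panel_a, short_panel_b from where it was at the start of the episode above 0.02 m).
It fails at once if another thing on the bench is moved more than 40 mm (distance of any of screwdriver, wrench, jar, can, mug, bearing from where it was at the start of the episode above 0.04 m).
It also fails if it takes over 53 s, if anything falls off the work surface, if the arm or the gripper's body presses on something with over 40 N, if the wrist force passes 120 N, or if a joint passes its speed limit or range.

## Working session

There is one attempt and no reset: what is moved stays moved. The work goes in short steps, Python scripts to look and compute and a tool call to move; the robot and the scene stay as the last step left them, time stands still between calls to the robot, and variables do not carry over. Pictures are saved under pics/ and viewed, at most 10 in all, crops included, and the job is handed in when it is done.

Besides the shell and the picture viewer there is one more tool, called after ">>>" by a JSON object that holds its "op" and its "data", one argument or row to a line. servo_tool: Moves the arm, as the interface text tells. Its arguments: {"type":"object","properties":{"moves":{"type":"array","items":{"type":"object","properties":{"jaw":{"type":"number"},"dx":{"type":"number"},"dy":{"type":"number"},"dz":{"type":"number"},"roll":{"type":"number"}}}},"newtons":{"type":"number"}},"required":["moves"]}

```bash
mkdir -p pics; ls; cat > h.py <<'E'
from station import *
import numpy as np, cv2
def cloud(n):
    c=calibration(n); im,d=grab_frame(n)
    K=np.array(c["intrinsics"]);R=np.array(c["R"]);t=np.array(c["t"])
    v,u=np.mgrid[:400,:640]
    P=np.stack([(u-K[0,2])/K[0,0]*d,(v-K[1,2])/K[1,1]*d,d],-1)
    W=(P-t)@R
    W[d==0]=np.nan
    return im,W
def save(im,n): cv2.imwrite("pics/"+n+".png",im[...,::-1])
E
python3 - <<'E'
from h import *
for n in("top","scene"):
    im,W=cloud(n); save(im,n); np.savez("pics/"+n,im=im,W=W)
    c=calibration(n); print(n,-np.array(c["R"]).T@np.array(c["t"]))
s=get_state();print(s["t"],s["eef_pos"],s["ee_rot"],s["width"])
E
cd pics; python3 -c "
import cv2,numpy as np
cv2.imwrite('both.png',np.vstack([cv2.resize(cv2.imread('top.png'),(480,300)),cv2.resize(cv2.imread('scene.png'),(480,300))]))"
```

```text
pics
top [0.51655195 0.01550544 1.23718802]
scene [1.35523107 0.66414687 1.49551632]
0.1 [ 0.2336931  -0.63279561  0.22572557] [ 3.14013180e+00 -1.34931919e-04 -2.78786083e+00] 0.08762797499098479
```

View pics/top.png

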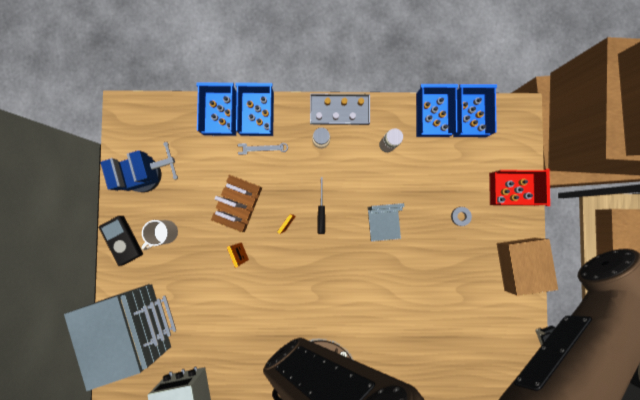

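View pics/scene.png

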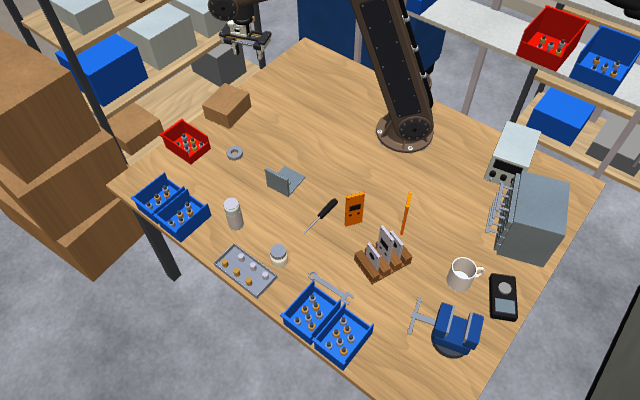

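Top view: the rest lies at (385,222), with its foot as a thin band at about row 207. The rack is at (237,203) with three panels at (240,188), (233,201) and (229,216). Two orange decoys stand at (237,254) and (286,224). The only candidates for the tall panel are the three rack panels, so I'll choose by height.

```bash
python3 - <<'E'
from h import *
def rect(p):
    (c,s,a)=cv2.minAreaRect((p[:,:2]*1000).astype(np.float32)); return np.round(c,1),np.round(s,1),round(a,1)
for n in("top","scene"):
    f=np.load(f"pics/{n}.npz");im,W=f["im"].astype(int),f["W"]; x,y,z=W[...,0],W[...,1],W[...,2]
    print(n)
    sat=im.max(-1)-im.min(-1)
    rest=(sat<40)&(x>.38)&(x<.7)&(y>-.35)&(y<-.08)&(z>.003)
    print("rest",rest.sum(),np.nanmin(W[rest],0),np.nanmax(W[rest],0))
    for a,b in((.003,.02),(.03,.13),(.088,.13),(.06,.075)):
        m=rest&(z>a)&(z<b)
        if m.sum()>4: print(" z",a,b,m.sum(),rect(W[m]),np.median(z[m]))
    reg=(x>.35)&(x<.8)&(y>.1)&(y<.42)
    m=reg&(z>.035)&(z<.055)&(sat>30);print("rack",m.sum(),rect(W[m]),np.median(z[m]))
    m=(reg&(z>.08)&(sat<40)).astype(np.uint8)
    k,l,st,ce=cv2.connectedComponentsWithStats(m)
    for i in range(1,k):
        if st[i,4]>8:
            q=W[l==i]; print(" panel",ce[i].round(),st[i,4],"ztop",np.nanmax(q[:,2]).round(3),rect(q[q[:,2]>q[:,2].max()-.012]))
    o=reg|((x>.3)&(x<.7)&(y>-.05)&(y<.4)); m=(o&(z>.03)&(im[...,0]>180)&(im[...,2]<60)).astype(np.uint8)
    k,l,st,ce=cv2.connectedComponentsWithStats(m)
    for i in range(1,k):
        if st[i,4]>8:
            q=W[l==i]; print(" orange",ce[i].round(),np.nanmax(q[:,2]).round(3),q.mean(0).round(3),rect(q))
    m=(im.max(-1)<60)&(x>.35)&(x<.8)&(y>-.05)&(y<.1)&(z>.005)
    print("screwdr",m.sum(),np.nanmin(W[m],0),np.nanmax(W[m],0))
t=cv2.imread("pics/top.png");s=cv2.imread("pics/scene.png")
a=cv2.resize(t[170:270,200:420],None,fx=3.4,fy=3);b=cv2.resize(s[160:290,250:420],(748,290))
cv2.imwrite("pics/crop.png",np.vstack([a,b]))
E
```

```text
top
rest 1071 [ 0.44697596 -0.26311538  0.00304582] [ 0.56685749 -0.15382502  0.10519898]
 z 0.003 0.02 846 (array([ 505.4, -209.1]), array([112. , 100.1]), 5.7) 0.008329150816297483
 z 0.03 0.13 225 (array([ 552.9, -204.6]), array([ 20.6, 100.3]), 5.4) 0.09139740382728356
 z 0.088 0.13 113 (array([ 557.7, -203.1]), array([10.6, 98.2]), 5.3) 0.10022438585291499
 z 0.06 0.075 100 (array([ 547.1, -205. ]), array([ 16. , 100.8]), 0.4) 0.07003658583734694
rack 1308 (array([605.7, 249.7]), array([440.5, 246.9]), 12.4) 0.04627172622454481
 panel [237. 188.] 73 ztop 0.119 (array([608.2, 262.6]), array([62.4,  9.7]), 68.6)
 panel [229. 201.] 119 ztop 0.186 (array([566.3, 278.1]), array([63.4, 10.4]), 69.5)
 panel [226. 215.] 91 ztop 0.122 (array([524.3, 294.7]), array([63.8, 10.7]), 69.2)
 panel [239. 254.] 20 ztop 0.12 (array([408. , 252.1]), array([32.6,  1.9]), 25.4)
 orange [285. 224.] 0.175 [0.501 0.108 0.169] (array([502. , 107.6]), array([ 8.5, 61.6]), 55.0)
 orange [232. 256.] 0.174 [0.407 0.257 0.17 ] (array([406.8, 257.7]), array([60.7, 11. ]), 25.1)
screwdr 173 [ 0.46954083 -0.009
[... 423 characters left out ...]
0.06 0.075 57 (array([ 560.9, -203.1]), array([23.8, 97.3]), 17.0) 0.06852493648293152
rack 852 (array([631.7, 254.4]), array([389.5, 249. ]), 13.0) 0.045987198768739024
 panel [355. 207.] 41 ztop 0.122 (array([504.1, 109.2]), array([ 7. , 35.7]), 61.6)
 panel [389. 241.] 434 ztop 0.186 (array([564.3, 277. ]), array([63., 13.]), 69.5)
 panel [373. 252.] 133 ztop 0.123 (array([606.2, 260.8]), array([65.9, 12.7]), 69.4)
 orange [355. 195.] 0.177 [0.499 0.106 0.171] (array([499.8, 104.4]), array([13.2, 61.9]), 53.6)
 orange [408. 199.] 0.181 [0.405 0.255 0.172] (array([406.7, 255.8]), array([69.4,  9.6]), 23.0)
screwdr 141 [ 0.46610234 -0.0110401   0.0073515 ] [0.56207547 0.09953903 0.09421907]
```

View pics/crop.png

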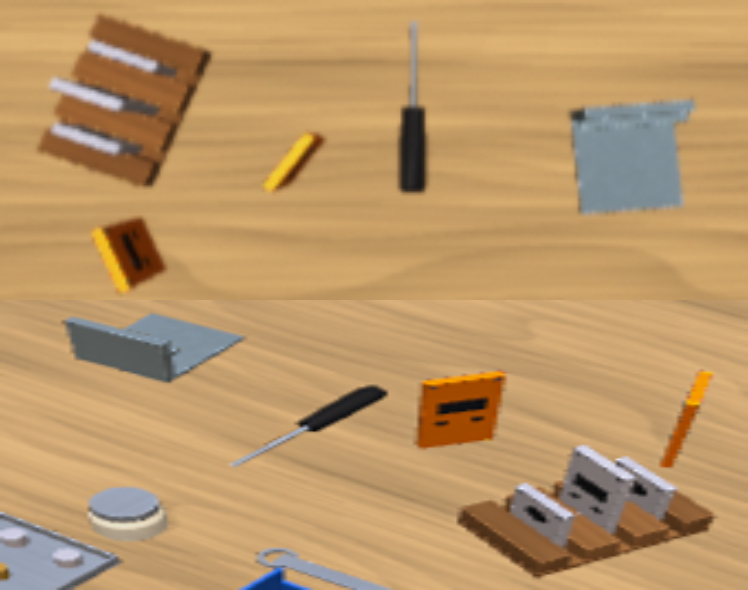

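I'll take the middle panel in the rack at px (233,201). Its top is at z 0.184, against 0.12 for the two short ones, and it is grey. It stands at (0.566, 0.278) with its normal at about -20.8°. The other candidates, short grey panels at (240,188) and (229,216) and orange decoys at (237,254) and (286,224), don't match the description.

The rest's heel is near (0.564, -0.203), with its foot axis at about 5.5°. To stand it up, I'll put the half-open jaw inside the L. The front finger tips the foot over and the rear finger catches the upright.

>>> {"op": "servo_tool", "data": {
  "moves": [
    {"dx":0.025,"dy":0.042,"dz":0,"roll":7.5,"jaw":0.78},
    {"dx":0.025,"dy":0.042,"dz":0,"roll":7.5,"jaw":0.78},
    {"dx":0.025,"dy":0.042,"dz":0,"roll":7.5,"jaw":0.78},
    {"dx":0.025,"dy":0.042,"dz":0,"roll":7.5,"jaw":0.78},
    {"dx":0.025,"dy":0.042,"dz":0,"roll":7.5,"jaw":0.78},
    {"dx":0.025,"dy":0.042,"dz":0,"roll":7.5,"jaw":0.78},
    {"dx":0.025,"dy":0.042,"dz":0,"roll":7.5,"jaw":0.78},
    {"dx":0.025,"dy":0.042,"dz":0,"roll":7.5,"jaw":0.78},
    {"dx":0.025,"dy":0.042,"dz":0,"roll":7.5,"jaw":0.78},
    {"dx":0.025,"dy":0.042,"dz":0,"roll":7.5,"jaw":0.78}
  ],
  "newtons": 25
}}

```text
t: 1.35
eef_pos: [0.4842, -0.2116, 0.2264]
ee_rot: [3.141, 0.0, -1.474]
force: [-0.4, -1.0, 0.7]
width: 0.0682
gripper_force: 0.0
```

>>> {"op": "servo_tool", "data": {
  "moves": [
    {"dz":-0.045},
    {"dz":-0.045},
    {"dz":-0.03},
    {"dz":-0.014},
    {"dx":0.004},
    {"dx":0.004},
    {"dx":0.004},
    {"dx":0.004},
    {"dx":0.004},
    {}
  ]
}}

```text
$.moves[0]: bad value
```

>>> {"op": "servo_tool", "data": {
  "moves": [
    {"dx":0,"dy":0,"dz":-0.045,"roll":0,"jaw":0.78},
    {"dx":0,"dy":0,"dz":-0.045,"roll":0,"jaw":0.78},
    {"dx":0,"dy":0,"dz":-0.03,"roll":0,"jaw":0.78},
    {"dx":0,"dy":0,"dz":-0.014,"roll":0,"jaw":0.78},
    {"dx":0.004,"dy":0,"dz":0,"roll":0,"jaw":0.78},
    {"dx":0.004,"dy":0,"dz":0,"roll":0,"jaw":0.78},
    {"dx":0.004,"dy":0,"dz":0,"roll":0,"jaw":0.78},
    {"dx":0.004,"dy":0.001,"dz":0,"roll":0,"jaw":0.78},
    {"dx":0.004,"dy":0.001,"dz":0,"roll":0,"jaw":0.78},
    {"dx":0,"dy":0,"dz":0,"roll":0,"jaw":0.78}
  ]
}}

```text
t: 2.6
eef_pos: [0.5038, -0.2112, 0.0926]
ee_rot: [3.141, -0.0, -1.479]
force: [-2.4, -0.6, 1.9]
width: 0.0682
gripper_force: 1.2
```

>>> {"op": "servo_tool", "data": {
  "moves": [
    {"dx":0.005,"dy":0.0005,"dz":0,"roll":0,"jaw":0.78},
    {"dx":0.005,"dy":0.0005,"dz":0,"roll":0,"jaw":0.78},
    {"dx":0.005,"dy":0.0005,"dz":0,"roll":0,"jaw":0.78},
    {"dx":0.005,"dy":0.0005,"dz":-0.001,"roll":0,"jaw":0.78},
    {"dx":0.005,"dy":0.0005,"dz":-0.001,"roll":0,"jaw":0.78},
    {"dx":0.005,"dy":0.0005,"dz":-0.002,"roll":0,"jaw":0.78},
    {"dx":0.005,"dy":0.0005,"dz":-0.002,"roll":0,"jaw":0.78},
    {"dx":0.0,"dy":0,"dz":0,"roll":0,"jaw":0.78},
    {"dx":0,"dy":0,"dz":0,"roll":0,"jaw":0.78},
    {"dx":0,"dy":0,"dz":0,"roll":0,"jaw":0.78}
  ]
}}

```text
t: 3.85
eef_pos: [0.5385, -0.2077, 0.0865]
ee_rot: [3.141, 0.0, -1.479]
force: [-2.0, -0.1, -0.7]
width: 0.0688
gripper_force: 0.6
```

```bash
python3 - <<'E'
from h import *
a,_=cloud("scene");save(cv2.resize(a[120:260,200:400],(800,560)),"p1")
E
```

```text
(no output)
```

View pics/p1.png

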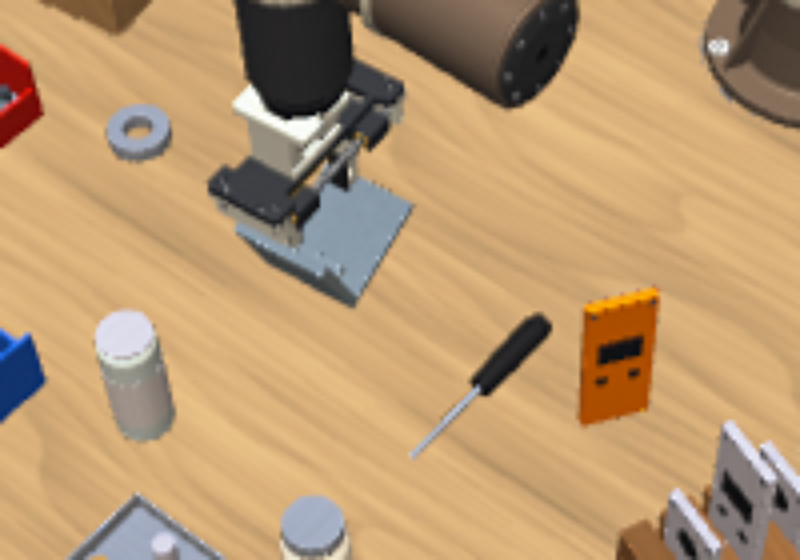

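The crop shows the foot tilting about the heel edge (250-355, 230-305), clear of the can. I'll carry on.

>>> {"op": "servo_tool", "data": {
  "moves": [
    {"dx":0.005,"dy":0.0005,"dz":-0.002,"roll":0,"jaw":0.78},
    {"dx":0.005,"dy":0.0005,"dz":-0.002,"roll":0,"jaw":0.78},
    {"dx":0.005,"dy":0.0005,"dz":-0.002,"roll":0,"jaw":0.78},
    {"dx":0.005,"dy":0.0005,"dz":-0.003,"roll":0,"jaw":0.78},
    {"dx":0.004,"dy":0.0005,"dz":0,"roll":0,"jaw":0.78},
    {"dx":0.004,"dy":0.0005,"dz":0,"roll":0,"jaw":0.78},
    {"dx":0.004,"dy":0.0005,"dz":0,"roll":0,"jaw":0.78},
    {"dx":0.004,"dy":0.0005,"dz":0,"roll":0,"jaw":0.78},
    {"dx":0,"dy":0,"dz":0,"roll":0,"jaw":0.78},
    {"dx":0,"dy":0,"dz":0,"roll":0,"jaw":0.78}
  ]
}}

```text
t: 5.15
eef_pos: [0.5753, -0.2037, 0.0777]
ee_rot: [-3.141, -0.0, -1.479]
force: [1.7, -0.0, 1.0]
width: 0.0683
gripper_force: 0.6
```

The force has changed sign, so the rear finger has caught the upright. I'll lower the rest onto its foot.

>>> {"op": "servo_tool", "data": {
  "moves": [
    {"dx":0.006,"dy":0.0006,"dz":0,"roll":0,"jaw":0.78},
    {"dx":0.006,"dy":0.0006,"dz":0,"roll":0,"jaw":0.78},
    {"dx":0.006,"dy":0.0006,"dz":0,"roll":0,"jaw":0.78},
    {"dx":0.006,"dy":0.0006,"dz":0,"roll":0,"jaw":0.78},
    {"dx":0.006,"dy":0.0006,"dz":0,"roll":0,"jaw":0.78},
    {"dx":0.006,"dy":0.0006,"dz":0,"roll":0,"jaw":0.78},
    {"dx":0.006,"dy":0.0006,"dz":0,"roll":0,"jaw":0.78},
    {"dx":0.006,"dy":0.0006,"dz":0,"roll":0,"jaw":0.78},
    {"dx":0.005,"dy":0.0005,"dz":0,"roll":0,"jaw":0.78},
    {"dx":0,"dy":0,"dz":0,"roll":0,"jaw":0.78}
  ]
}}

```text
t: 6.4
eef_pos: [0.6273, -0.1983, 0.0769]
ee_rot: [3.14, 0.0, -1.479]
force: [-0.3, 0.4, 0.3]
width: 0.0685
gripper_force: 0.0
```

>>> {"op": "servo_tool", "data": {
  "moves": [
    {"dx":0.002,"dy":0,"dz":0.02,"roll":0,"jaw":0.78},
    {"dx":0,"dy":0,"dz":0.05,"roll":0,"jaw":0.6},
    {"dx":0,"dy":0,"dz":0.05,"roll":0,"jaw":0.5},
    {"dx":0,"dy":0,"dz":0.05,"roll":0,"jaw":0.4},
    {"dx":0,"dy":0.05,"dz":0,"roll":-4,"jaw":0.4},
    {"dx":0,"dy":0.05,"dz":0,"roll":-4,"jaw":0.4},
    {"dx":0,"dy":0.05,"dz":0,"roll":-4,"jaw":0.4},
    {"dx":0,"dy":0.05,"dz":0,"roll":-4,"jaw":0.4},
    {"dx":0,"dy":0.05,"dz":0,"roll":-4,"jaw":0.4},
    {"dx":0,"dy":0.05,"dz":0,"roll":-4,"jaw":0.4}
  ]
}}

```text
t: 7.65
eef_pos: [0.629, 0.103, 0.2474]
ee_rot: [3.141, -0.0, -1.9]
force: [-0.1, -1.0, -0.1]
width: 0.0352
gripper_force: 0.0
```

```bash
cat > rest.py <<'E'
from h import *
def rect(p):
    (c,s,a)=cv2.minAreaRect((p[:,:2]*1000).astype(np.float32)); return np.round(c,1),np.round(s,1),round(a,1)
for n in("top","scene"):
    im,W=cloud(n);im=im.astype(int);x,y,z=W[...,0],W[...,1],W[...,2];sat=im.max(-1)-im.min(-1)
    rest=(sat<40)&(x>.45)&(x<.71)&(y>-.3)&(y<-.1)
    print(n,"max z",np.nanmax(z[rest&(z<.2)]))
    for a,b in((.007,.017),(.019,.025),(.03,.1),(.108,.125)):
        m=rest&(z>a)&(z<b)
        if m.sum()>4: print(" z",a,b,m.sum(),rect(W[m]),np.median(z[m]),"xmin/max",np.percentile(x[m],[2,98]).round(4))
    can=(x>.68)&(x<.9)&(y>-.3)&(y<.05)&(z>.05);print("can/jar",[np.nanmin(W[can],0).round(3)])
    save(im.astype(np.uint8),n+"_r")
E
python3 rest.py; python3 -c "
import cv2,numpy as np
a=cv2.imread('pics/top_r.png')[150:250,340:440];b=cv2.imread('pics/scene_r.png')[140:240,220:320]
cv2.imwrite('pics/p2.png',cv2.resize(np.hstack([a,b]),(800,400)))"
```

```text
top max z 0.12117106526334845
 z 0.007 0.017 687 (array([ 613.3, -198.7]), array([ 98.5, 100.4]), 5.4) 0.01249152861863029 xmin/max [0.5764 0.6605]
 z 0.019 0.025 64 (array([ 620.7, -188.9]), array([71.9, 90.2]), 53.0) 0.02220097938957724 xmin/max [0.6128 0.6362]
 z 0.03 0.1 22 (array([ 565.6, -200.2]), array([ 7.2, 94. ]), 2.4) 0.07009368645706329 xmin/max [0.5603 0.568 ]
 z 0.108 0.125 82 (array([ 568. , -202.8]), array([ 7.8, 98.5]), 5.1) 0.11514584688017743 xmin/max [0.5624 0.5723]
can/jar [array([ 0.685, -0.243,  0.05 ])]
scene max z 0.12508082511770477
 z 0.007 0.017 412 (array([ 612.9, -200.7]), array([105.2, 104.8]), 7.6) 0.012956866024441405 xmin/max [0.565 0.661]
 z 0.019 0.025 83 (array([ 609.7, -201. ]), array([94.7, 98. ]), 8.4) 0.021717370511747002 xmin/max [0.5602 0.6594]
 z 0.03 0.1 250 (array([ 595.8, -200.9]), array([ 67.2, 101.3]), 6.2) 0.0669195585939803 xmin/max [0.5608 0.5752]
 z 0.108 0.125 62 (array([ 566.1, -205. ]), array([ 13.5, 102.6]), 4.6) 0.1159435874243335 xmin/max [0.5596 0.5737]
can/jar [array([ 0.688, -0.248,  0.05 ])]
```

View pics/p2.png

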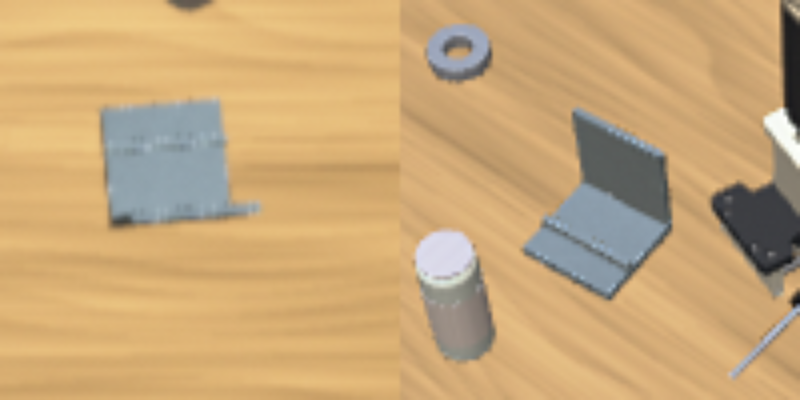

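The rest stands upright, with its top at z 0.115, its foot at z 0.012 and its heel at (0.564, -0.203). In the picture the ridge faces the can. Next is the panel.

>>> {"op": "servo_tool", "data": {
  "moves": [
    {"dx":-0.013,"dy":0.035,"dz":0,"roll":-2,"jaw":0.4},
    {"dx":-0.013,"dy":0.035,"dz":0,"roll":0,"jaw":0.4},
    {"dx":-0.013,"dy":0.035,"dz":0,"roll":0,"jaw":0.4},
    {"dx":-0.013,"dy":0.035,"dz":0,"roll":0,"jaw":0.4},
    {"dx":-0.0115,"dy":0.035,"dz":0,"roll":0,"jaw":0.4},
    {"dx":0,"dy":0,"dz":-0.015,"roll":0,"jaw":0.4},
    {"dx":0,"dy":0,"dz":-0.03,"roll":0,"jaw":0.4},
    {"dx":0,"dy":0,"dz":-0.03,"roll":0,"jaw":0.4},
    {"dx":0,"dy":0,"dz":-0.03,"roll":0,"jaw":0.4},
    {"dx":0,"dy":0,"dz":0,"roll":0,"jaw":0.4}
  ]
}}

```text
t: 9.0
eef_pos: [0.5648, 0.2744, 0.1397]
ee_rot: [3.138, -0.005, -1.934]
force: [0.1, 0.2, 0.8]
width: 0.0351
gripper_force: 0.0
```

>>> {"op": "servo_tool", "data": {
  "moves": [
    {"dx":0,"dy":0.002,"dz":0,"roll":0,"jaw":0},
    {"dx":0,"dy":0,"dz":0,"roll":0,"jaw":0},
    {"dx":0,"dy":0,"dz":0,"roll":0,"jaw":0},
    {"dx":0,"dy":0,"dz":0,"roll":0,"jaw":0},
    {"dx":0,"dy":0,"dz":0.01,"roll":0,"jaw":0},
    {"dx":0,"dy":0,"dz":0.02,"roll":0,"jaw":0},
    {"dx":0,"dy":0,"dz":0.03,"roll":0,"jaw":0},
    {"dx":0,"dy":0,"dz":0.03,"roll":0,"jaw":0},
    {"dx":0,"dy":0,"dz":0.03,"roll":0,"jaw":0},
    {"dx":0,"dy":0,"dz":0,"roll":0,"jaw":0}
  ]
}}

```text
t: 10.25
eef_pos: [0.5674, 0.2792, 0.2656]
ee_rot: [-3.139, 0.004, -1.932]
force: [-0.3, 0.7, -2.8]
width: 0.0102
gripper_force: 25.0
```

```bash
python3 - <<'E'
from h import *
a,_=cloud("scene");save(cv2.resize(a[120:290,300:480],(640,600)),"p3")
s=get_state();print(s["eef_pos"],s["ee_rot"],s["force"],s["width"])
E
```

```text
[0.56654184 0.27880702 0.26351688] [-3.14085305e+00  1.85249604e-03 -1.93270224e+00] [-0.27558338 -0.43880417 -2.92675942] 0.009934183011324873
```

View pics/p3.png

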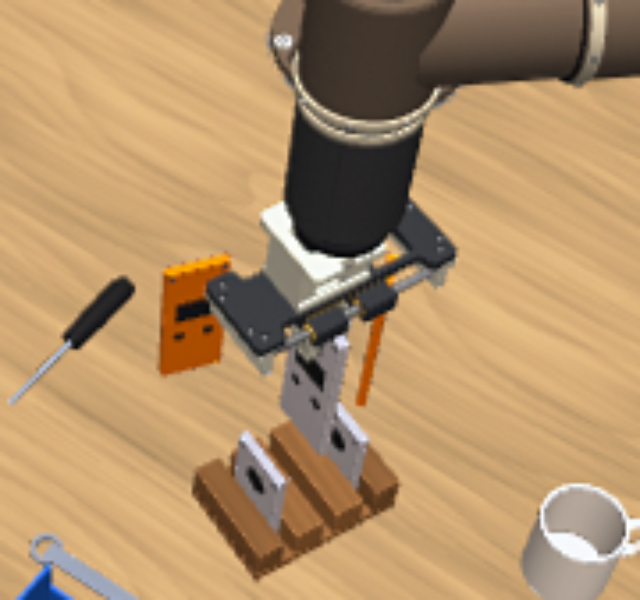

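The tall panel is held and upright at about (315,390) in the crop. Both short panels are still in their slots. I'll carry it over to the rest.

>>> {"op": "servo_tool", "data": {
  "moves": [
    {"dx":0.025,"dy":-0.04,"dz":0,"roll":2.6,"jaw":0},
    {"dx":0.025,"dy":-0.05,"dz":0,"roll":2.6,"jaw":0},
    {"dx":0,"dy":-0.05,"dz":0,"roll":2.6,"jaw":0},
    {"dx":0,"dy":-0.05,"dz":0,"roll":2.6,"jaw":0},
    {"dx":0,"dy":-0.05,"dz":0,"roll":2.6,"jaw":0},
    {"dx":0,"dy":-0.05,"dz":0,"roll":2.6,"jaw":0},
    {"dx":0,"dy":-0.05,"dz":0,"roll":2.6,"jaw":0},
    {"dx":0,"dy":-0.05,"dz":0,"roll":2.6,"jaw":0},
    {"dx":0,"dy":-0.05,"dz":0,"roll":2.6,"jaw":0},
    {"dx":0,"dy":-0.037,"dz":0,"roll":2.6,"jaw":0}
  ]
}}

```text
t: 11.55
eef_pos: [0.6153, -0.2003, 0.2607]
ee_rot: [3.139, 0.001, -1.478]
force: [1.0, -0.5, -2.9]
width: 0.0099
gripper_force: 25.0
```

>>> {"op": "servo_tool", "data": {
  "moves": [
    {"dx":0,"dy":0,"dz":0,"roll":0,"jaw":0},
    {"dx":0,"dy":0,"dz":0,"roll":0,"jaw":0},
    {"dx":0,"dy":0,"dz":-0.02,"roll":0,"jaw":0},
    {"dx":0,"dy":0,"dz":-0.02,"roll":0,"jaw":0},
    {"dx":0,"dy":0,"dz":-0.02,"roll":0,"jaw":0},
    {"dx":0,"dy":0,"dz":-0.015,"roll":0,"jaw":0},
    {"dx":0,"dy":0,"dz":-0.01,"roll":0,"jaw":0},
    {"dx":0,"dy":0,"dz":0,"roll":0,"jaw":0},
    {"dx":0,"dy":0,"dz":0,"roll":0,"jaw":0},
    {"dx":0,"dy":0,"dz":0,"roll":0,"jaw":0}
  ]
}}

```text
t: 12.8
eef_pos: [0.6167, -0.1985, 0.1784]
ee_rot: [-3.14, -0.0, -1.479]
force: [0.8, -0.4, -2.1]
width: 0.0102
gripper_force: 25.0
```

```bash
python3 - <<'E'
from h import *
s=get_state();print(s["eef_pos"],s["ee_rot"],s["force"])
im,W=cloud("scene");x,y,z=W[...,0],W[...,1],W[...,2]
m=(x>.6)&(x<.645)&(y>-.25)&(y<-.15)&(z>.055)&(z<.14)
q=W[m];print(m.sum(),q.min(0),q.max(0))
p=np.polyfit(q[:,1],q[:,0],1);print("face slope",p, "x vs z",np.polyfit(q[:,2],q[:,0],1))
save(cv2.resize(im[90:240,210:370],(640,600)),"p4")
E
```

```text
[ 0.61674772 -0.19850825  0.17836608] [-3.14030618e+00 -2.83962150e-04 -1.47886525e+00] [ 0.78827978 -0.4197277  -2.13707394]
210 [ 0.60735388 -0.23670817  0.05517021] [ 0.62785699 -0.16645891  0.13996361]
face slope [-0.11848289  0.59627944] x vs z [0.00736839 0.61899146]
```

View pics/p4.png

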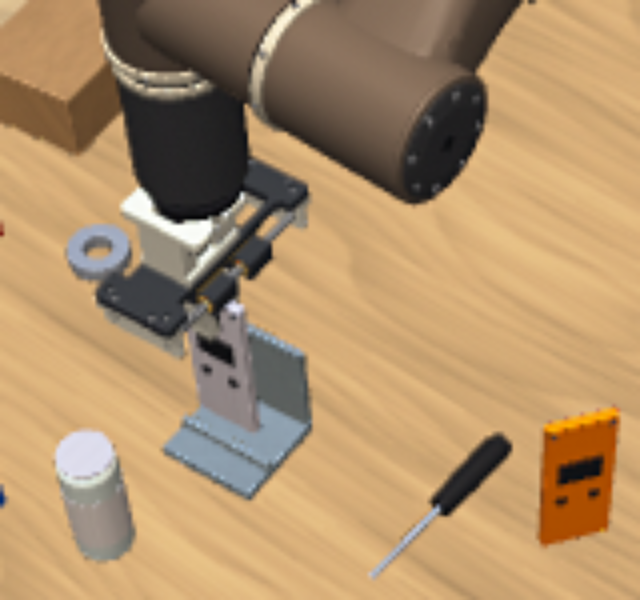

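The panel hangs above the foot, square to the rest and just behind the ridge. I'll lower it now.

>>> {"op": "servo_tool", "data": {
  "moves": [
    {"dx":-0.001,"dy":0,"dz":-0.01,"roll":0,"jaw":0},
    {"dx":0,"dy":0,"dz":-0.01,"roll":0,"jaw":0},
    {"dx":0,"dy":0,"dz":-0.008,"roll":0,"jaw":0},
    {"dx":0,"dy":0,"dz":-0.003,"roll":0,"jaw":0},
    {"dx":0,"dy":0,"dz":-0.002,"roll":0,"jaw":0},
    {"dx":0,"dy":0,"dz":-0.001,"roll":0,"jaw":0},
    {"dx":0,"dy":0,"dz":-0.001,"roll":0,"jaw":0},
    {"dx":0,"dy":0,"dz":0,"roll":0,"jaw":0},
    {"dx":0,"dy":0,"dz":0,"roll":0,"jaw":0},
    {"dx":0,"dy":0,"dz":0,"roll":0,"jaw":0}
  ]
}}

```text
t: 14.1
eef_pos: [0.6158, -0.1987, 0.1456]
ee_rot: [-3.14, -0.001, -1.478]
force: [-4.9, 2.3, 14.1]
width: 0.0101
gripper_force: 25.1
```

>>> {"op": "servo_tool", "data": {
  "moves": [
    {"dx":0,"dy":0,"dz":0.001,"roll":0,"jaw":0},
    {"dx":0,"dy":0,"dz":0,"roll":0,"jaw":0.32},
    {"dx":0,"dy":0,"dz":0,"roll":0,"jaw":0.32},
    {"dx":0,"dy":0,"dz":0,"roll":0,"jaw":0.32},
    {"dx":-0.004,"dy":-0.0004,"dz":0,"roll":0,"jaw":0.32},
    {"dx":-0.004,"dy":-0.0004,"dz":0,"roll":0,"jaw":0.32},
    {"dx":-0.004,"dy":-0.0004,"dz":0,"roll":0,"jaw":0.32},
    {"dx":-0.004,"dy":-0.0004,"dz":0,"roll":0,"jaw":0.32},
    {"dx":-0.004,"dy":-0.0004,"dz":0,"roll":0,"jaw":0.32},
    {"dx":-0.004,"dy":-0.0004,"dz":0,"roll":0,"jaw":0.32}
  ]
}}

```text
t: 15.35
eef_pos: [0.591, -0.2008, 0.1436]
ee_rot: [-3.142, 0.0, -1.479]
force: [0.2, 0.1, 0.6]
width: 0.0282
gripper_force: 0.0
```

>>> {"op": "servo_tool", "data": {
  "moves": [
    {"dx":-0.004,"dy":-0.0004,"dz":0,"roll":0,"jaw":0.32},
    {"dx":-0.004,"dy":-0.0004,"dz":0,"roll":0,"jaw":0.32},
    {"dx":-0.004,"dy":-0.0004,"dz":0,"roll":0,"jaw":0.32},
    {"dx":-0.004,"dy":-0.0004,"dz":0,"roll":0,"jaw":0.32},
    {"dx":-0.004,"dy":-0.0004,"dz":0,"roll":0,"jaw":0.32},
    {"dx":-0.004,"dy":-0.0004,"dz":0,"roll":0,"jaw":0.32},
    {"dx":-0.004,"dy":-0.0004,"dz":0,"roll":0,"jaw":0.32},
    {"dx":-0.003,"dy":-0.0003,"dz":0,"roll":0,"jaw":0.32},
    {"dx":0,"dy":0,"dz":0,"roll":0,"jaw":0.32},
    {"dx":0,"dy":0,"dz":0,"roll":0,"jaw":0.32}
  ]
}}

```text
t: 16.6
eef_pos: [0.5605, -0.2039, 0.1436]
ee_rot: [-3.141, -0.0, -1.479]
force: [-0.1, 1.0, 0.5]
width: 0.0279
gripper_force: 0.0
```

```bash
python3 - <<'E'
from h import *
s=get_state();print(s["eef_pos"],s["force"],s["width"])
im,W=cloud("scene");save(cv2.resize(im[90:240,210:370],(640,600)),"p5")
E
```

```text
[ 0.56052136 -0.2038785   0.14362475] [-0.07494804  1.01823818  0.48862927] 0.027893290549994936
```

View pics/p5.png

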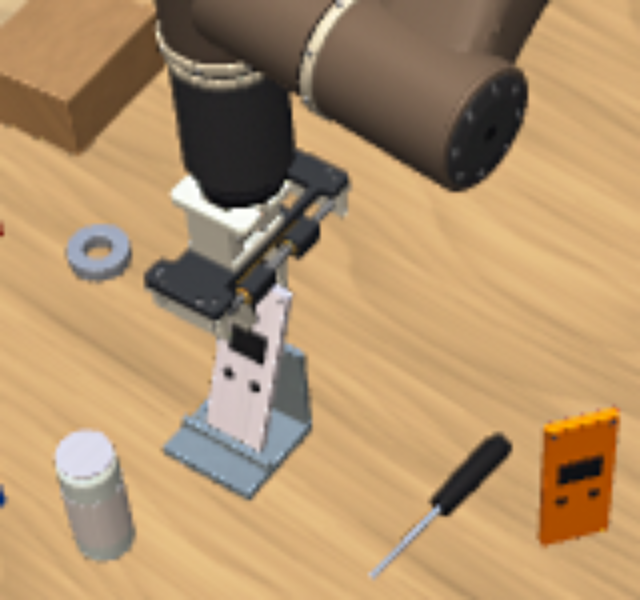

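The panel now leans back against the upright, centred. I'll open the jaw and withdraw upward.

>>> {"op": "servo_tool", "data": {
  "moves": [
    {"dx":0,"dy":0,"dz":0,"roll":0,"jaw":0.5},
    {"dx":0,"dy":0,"dz":0,"roll":0,"jaw":0.6},
    {"dx":0,"dy":0,"dz":0,"roll":0,"jaw":0.6},
    {"dx":0,"dy":0,"dz":0.01,"roll":0,"jaw":0.6},
    {"dx":0,"dy":0,"dz":0.02,"roll":0,"jaw":0.6},
    {"dx":0,"dy":0,"dz":0.03,"roll":0,"jaw":0.6},
    {"dx":0,"dy":0,"dz":0.04,"roll":0,"jaw":0.6},
    {"dx":-0.03,"dy":0,"dz":0.04,"roll":0,"jaw":0.6},
    {"dx":-0.05,"dy":0,"dz":0,"roll":0,"jaw":0.6},
    {"dx":-0.05,"dy":0,"dz":0,"roll":0,"jaw":0.6}
  ]
}}

```text
t: 17.9
eef_pos: [0.4292, -0.2039, 0.2846]
ee_rot: [-3.14, -0.0, -1.479]
force: [-0.1, -0.1, 0.5]
width: 0.0525
gripper_force: 0.0
```

```bash
python3 - <<'E'
from h import *
im,W=cloud("scene");x,y,z=W[...,0],W[...,1],W[...,2]
h=np.array([.564,-.203]);a=np.radians(5.4);u=np.array([np.cos(a),np.sin(a)]);v=np.array([-u[1],u[0]])
X=(W[...,:2]-h)@u;Y=(W[...,:2]-h)@v
sat=np.ptp(im.astype(int),-1)
m=(X>-.03)&(X<.06)&(abs(Y)<.06)&(z>.04)&(z<.155)&(X>.06-.39*(z-.01)-.008)
p=np.polyfit(z[m],X[m],1);print(m.sum(),"tilt",np.arctan(-p[0]),"front face X at z=.014",np.polyval(p,.014),"Y",Y[m].min(),Y[m].max(),"X-Y slope",np.polyfit(Y[m],X[m]-np.polyval(p,z[m]),1)[0])
t=(abs(X)<.05)&(abs(Y)<.06)&(z>.16)&(z<.185);print("top z",z[t].max(),"X",X[t].min(),X[t].max())
f=(abs(Y)<.05)&(X>.072)&(X<.095)&(z<.05);print("foot z",np.median(z[f]))
save(cv2.resize(im[90:240,210:370],(640,600)),"p6")
E
```

```text
407 tilt 0.3727428708156205 front face X at z=.014 0.05574740963637001 Y -0.03725373981057522 0.032185618688780594 X-Y slope 0.0003182106290179994
top z 0.18066909913539103 X -0.018595534501491526 0.0036102585760021495
foot z 0.012716055733656553
```

View pics/p6.png

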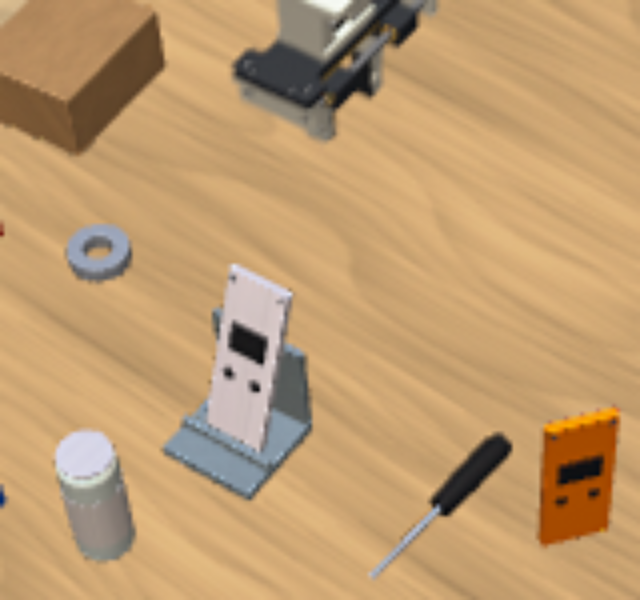

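The panel leans at 0.37 rad with its lower edge about 51 mm from the back face. It is square, within about 3 mm of centre, and the gripper is clear, so I'm handing in.

```bash
python3 -c "
from station import *
print(job_done())"
```

```text
the job is handed in; nothing more can be done
None
```

The rest is back on its foot and the tall panel leans against it at about 0.37 rad, roughly centred and square, its lower edge about 51 mm from the back face; I handed the job in at about 18 s of the 53 s allowed, and no verdict came back.

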